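# Tighten the loose port coupling by hand, then with the ratchet wrench

## Robot

A 7-joint arm with a two-finger parallel gripper is mounted at the origin on the work surface; the furniture and walls round the work are solid. World frame = base frame: x ahead of the robot, y to its left, z up, the work surface at z = 0. Lengths are in m, angles in rad, forces in N, time in s.
With the tool pointing down it reaches from about 0.35 to 0.9 m from the base axis. Payload 19.9 kg.
Tool frame: the origin (TCP) lies between the finger pads; the fingertips stand 19 mm ahead of it and the grasp point (between the pads) is the TCP; z points along the fingers, y is the line along which they close (so a half turn about z gives the same grasp; the last joint's range is limited). The gripper opens to 94 mm and grips with 3 to 60 N. Pads are 16 mm wide; open, the fingers measure 119 mm over their backs; the gripper's body (75 mm by 177 mm) begins 78 mm behind the grasp point.
Start: joints at [1.187, 0.417, -0.01, 1.614, 0.005, 1.111, -0.053], TCP at [0.21, -0.589, 0.224] pointing down, gripper open.
Joint ranges: [-2.81, 2.81], [-0.39, 2.02], [-1.27, 1.25], [0.06, 2.57], [-1.19, 4.33], [0.19, 2], [-2.82, 2.82]. Speed limits (rad/s): [1.89, 1.89, 2.39, 2.39, 3.01, 3.01, 3.01].

## Interface

Orientations are given as a 3x3 rotation matrix whose columns are the frame's x, y, z axes.
In Python, from rig import robot gives the robot as it stands. Calls block until the motion is done:
- robot.move_ptp(position, orientation): joint-space move of the TCP to a pose.
- robot.move_linear(position, velocity=0.15, frame=None, threshold=None): straight line of the TCP; frame=None keeps the orientation; velocity is the mean speed in m/s. With threshold (N) it stops when the force on the tool has changed by that much, and returns True; else False.
- robot.goto_joints(angles): joint-space move.
- robot.gripper_to(opening): finger opening in m; the grip force is fixed at half the most; returns when the fingers have stopped.
- robot.pause(seconds).
- robot.ik(position, orientation): joint angles nearest the present ones, or None.
- robot.get_state(): the state.
- robot.grab_frame(name): name is "side" or "top" or "wrist"; returns the picture (400x640x3 uint8, red, green, blue); there is no depth.
- robot.camera_info(name): a dict with "fx", "fy", "cx", "cy" (pixels), "rvec" (rotation vector, rad) and "tvec" (3), from world to camera coordinates, as OpenCV has them. Camera axes: x right, y down, z forward; pixel columns grow to the right and rows downward; lengths in m; the calibration is good to about 2 mm. The wrist camera is an equidistant fisheye: a pixel r from the principal point sees the ray r / f radians off the axis. A picture is of the moment at which its call begins: read the wrist's pose just before it. camera_info takes no time and is no camera call; for the wrist camera it gives the pose at the moment of the call.
A pose or a line that the arm cannot do raises robot.PlanningError and nothing moves.
- robot.sign_off(): hands the job in; it is judged then, once.
The state is a dict: "time": time; "qpos": joint angles; "joint_vel": joint speeds; "effort": joint torques, N m; "ee_pos": TCP position; "tool_rot": TCP orientation; "force": force on the tool from outside, world axes, zero at the start; "moment": the same for the moment, N m; "opening": finger opening in m; "grasp_force": force on a finger pad.
Only numpy, scipy, OpenCV 4.12 (cv2) and the standard library are available. Lean on these libraries where they do the work, as an engineer would, in place of code of your own. Each camera call takes 0.05 s, during which the arm holds its last target. There are 200 camera calls.

## Task

The brass coupling nut on its manifold block is still loose: grip its round knurled collar and turn it clockwise (seen from above) by hand until it is hand-tight, with the black line on it over the white line on the flange below. Then swing the ratchet wrench that sits on this nut clockwise until its handle has come up to the red stop post. The blue coupling on the other block is already tight: leave it and its wrench as they are.

Things in the scene. Friction and masses are not known exactly. Their poses are not given: they have to be found in the camera images.
- brass_collar (a point): centre of the brass nut's upright knurled collar, 30 mm diameter, 62 to 98 mm above the table (stub on top to 103 mm). On the nut's vertical turning axis, 84 mm up. x: level, towards the collar's black line; z up. Below, 45 to 58 mm up, a 49 mm wrench head encircles the nut: keep fingertips above 60 mm. It stands on a fixed dark block (94 x 158 x 36 mm); its black flange bears a white line
- brass_handle (a point): centre of the steel handle of the ratchet wrench on the brass nut, 125 mm out from the nut's axis, 51.5 mm above the table at all times. x: level, outward along the handle; z up. Bar 15 mm wide, 9 mm thick (47 to 56 mm up), round 23 mm end centred 150 mm out. Here it stands free over bare table, about 40 mm past the block; pinch it across its width from above, or push it
- brass_nut (a joint): turn of the brass nut relative to its wrench, rad, grows clockwise from above. Starts loose at -1.35 to -0.6; 0 = hand-tight, a firm stop (black line over white while the wrench is at 0). Turns easily (0.1 N m). The ratchet lets it turn clockwise while the wrench stays still; forced past hand-tight it drags the wrench along. Swinging the wrench clockwise takes the nut with it
- brass_wrench (a joint): swing of the brass nut's wrench about the same axis, rad, grows clockwise from above. 0 at the start; 0.6 = handle at the red stop post (firm stop, fully tight). Stiff: 1.5 N m, about 12 N at the handle point; stays where it is left
- blue_wrench (a joint): swing of the like wrench on the blue nut of the other, alike block (nut and wrench move as one), rad, same sense. It stands at its own stop post, about 0.6, and must be left there

How it is judged:
On the way, in this order (a step that is already met when the one before it is completed fails the run):
1. the brass nut is turned hand-tight (within 10 degrees of its stop) while its wrench still stands near its starting place (moved less than 11 degrees) (value of joint brass_nut above -0.175 rad and value of joint brass_wrench below 0.2 rad), for 0.2 s.
2. the wrench on the brass nut is swung clockwise to within 10 degrees of its stop post (value of joint brass_wrench above 0.425 rad), for 0.2 s.
At the end, for the whole second after the job is handed in: the brass nut is within 10 degrees of hand-tight relative to its wrench, that wrench stands still within 10 degrees of its stop post, and the blue nut's wrench is still within 10 degrees of its own stop post (value of joint brass_nut above -0.175 rad and value of joint each of brass_wrench, blue_wrench above 0.425 rad and velocity of joint brass_wrench below 0.05 rad/s); the robot touches nothing.
It fails at once if the wrench of the blue coupling is turned back by more than 10 degrees (value of joint blue_wrench below 0.425 rad).
It also fails if it takes over 42 s, if anything falls off the work surface, if the arm or the gripper's body presses on something with over 40 N, if the wrist force passes 120 N, or if a joint passes its speed limit or range.

## Working session

There is one attempt and no reset: what is moved stays moved. The work goes in short steps, each a Python script; the robot and the scene stay as the last script left them, time stands still between calls to the robot, and variables do not carry over. Pictures are saved under pics/ and viewed, at most 10 in all, crops included, and the job is handed in when it is done.

```bash
mkdir -p pics
python3 - <<'E'
from rig import robot
import cv2
for n in("top","side"):
    cv2.imwrite(f"pics/{n}0.png",robot.grab_frame(n)[:,:,::-1]); print(n,robot.camera_info(n))
s=robot.get_state();print(s["time"],s["tool_rot"])
E
```

```text
top {'fx': 441.3285935973731, 'fy': 441.3285935973731, 'cx': 316.8650028681304, 'cy': 190.74750978155475, 'rvec': array([ 2.14478227, -2.08987203,  0.20381146]), 'tvec': array([0.02519311, 0.51353875, 1.13055504])}
side {'fx': 402.2582535272397, 'fy': 402.2582535272397, 'cx': 312.6318880738261, 'cy': 197.79452350954773, 'rvec': array([ 2.57547586, -0.67510671,  0.17159414]), 'tvec': array([-0.41206928,  0.27415349,  0.87242911])}
0.1 [[ 9.41805840e-01  3.36157052e-01 -4.42622784e-04]
 [ 3.36157334e-01 -9.41805319e-01  9.94530660e-04]
 [-8.25459974e-05 -1.08544568e-03 -9.99999407e-01]]
```

View pics/top0.png

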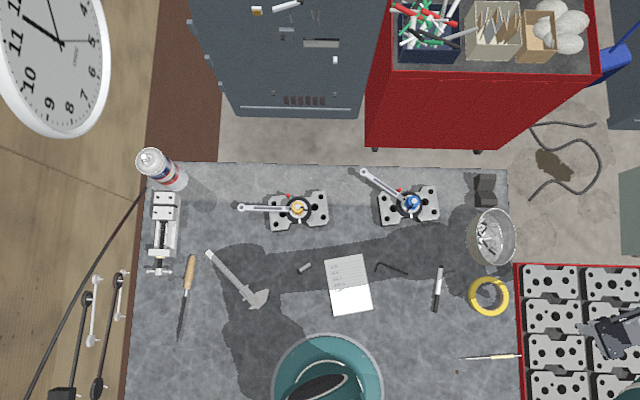

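View pics/side0.png

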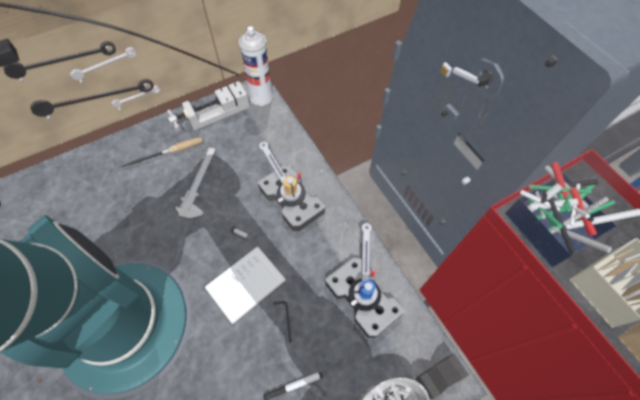

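The top view shows the brass nut at about (298,208) with its handle out to (243,207). The blue nut is at (411,203) with its handle at (365,173). Next I triangulate the nut and enlarge the crop.

```bash
cat > h.py <<'E'
from rig import robot
import cv2, numpy as np
def ray_z(n,px,z,ci=None):
    "world point at height z seen at pixel px"
    c=ci or robot.camera_info(n); R=cv2.Rodrigues(c["rvec"])[0]; t=c["tvec"]
    x=(px[0]-c["cx"])/c["fx"]; y=(px[1]-c["cy"])/c["fy"]
    d=np.array([x,y,1.])
    if n=="wrist":
        r=np.hypot(x,y); d=np.array([x/r*np.sin(r),y/r*np.sin(r),np.cos(r)]) if r>1e-9 else np.array([0,0,1.])
    o=-R.T@t; w=R.T@d
    return o+w*(z-o[2])/w[2]
def rot(a):
    "tool down, tool y axis (closing line) at world azimuth a"
    y=np.array([np.cos(a),np.sin(a),0]); z=np.array([0,0,-1.]); return np.stack([np.cross(y,z),y,z],1)
E
python3 - <<'E'
from h import *
print(ray_z("top",(298,208),.1),ray_z("top",(243,207),.056),ray_z("top",(411,202),.1),ray_z("top",(365,173),.056),ray_z("side",(290,181),.1))
im=cv2.imread("pics/top0.png")[160:240,225:345]
cv2.imwrite("pics/c1.png",cv2.resize(im,None,fx=6,fy=6,interpolation=cv2.INTER_CUBIC))
E
```

```text
[0.4569747  0.08497448 0.1       ] [0.4627511  0.23251709 0.056     ] [ 0.47988099 -0.20227642  0.1       ] [ 0.56344926 -0.08939628  0.056     ] [0.46147899 0.08615913 0.1       ]
```

View pics/c1.png

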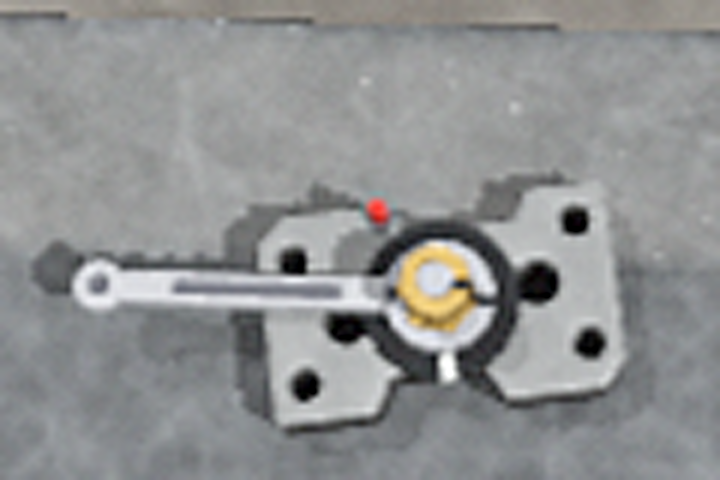

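The brass nut is at (0.46,0.086), and the side and top views agree to about 4 mm. The black line points image-right and slightly down, and the white line points down, so about 70° of clockwise turn remains. I'll go above the nut and refine with the wrist camera.

Run:
```python
from h import *
p=[.459,.0855,.24]
for a in (-14,-90,166,90):
    q=robot.ik(p,rot(np.radians(a))); print(a,None if q is None else np.round(q,2))
def ok(a):
    q=robot.ik(p,rot(a)); return 9 if q is None else abs(q[6])
c=min((np.radians(-14),np.radians(166)),key=lambda a:ok(a)+ok(a-1.33))
print(c); robot.move_ptp(p,rot(c))
ci=robot.camera_info("wrist"); im=robot.grab_frame("wrist")
s=robot.get_state(); print(s["time"],s["ee_pos"],s["qpos"],ci)
import pickle; pickle.dump(ci,open("ci1.pkl","wb"))
cv2.imwrite("pics/w1.png",im[:,:,::-1])
```

```text
-14 [ 0.57  0.2  -0.9   1.95  0.18  1.07 -0.66]
-90 [ 0.49  0.18 -0.81  1.95  0.15  1.07 -1.96]
166 [ 0.71  0.25 -1.08  1.95  0.25  1.09  2.42]
90 [ 0.68  0.23 -1.05  1.95  0.23  1.09  1.11]
-0.24434609527920614
2.7 [0.45922381 0.08484944 0.23992889] [ 0.56612074  0.19832969 -0.90259522  1.95052826  0.17672255  1.07391812
 -0.65745442] {'fx': 309.70691628693146, 'fy': 309.70691628693146, 'cx': 320.7422996196072, 'cy': 194.98591268130656, 'rvec': array([-2.84292476,  0.35091244,  0.05183417]), 'tvec': array([-0.4253029 ,  0.15407243,  0.46164241])}
```

View pics/w1.png

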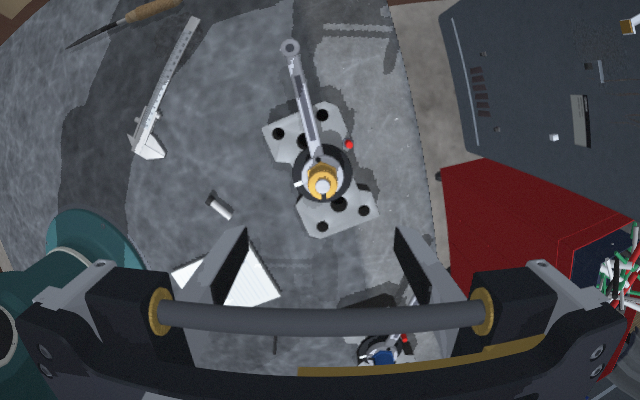

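Run:
```python
import cv2
im=cv2.imread("pics/w1.png")[130:220,265:385]
cv2.imwrite("pics/c2.png",cv2.resize(im,None,fx=6,fy=6,interpolation=cv2.INTER_CUBIC))
```

```text
(no output)
```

View pics/c2.png

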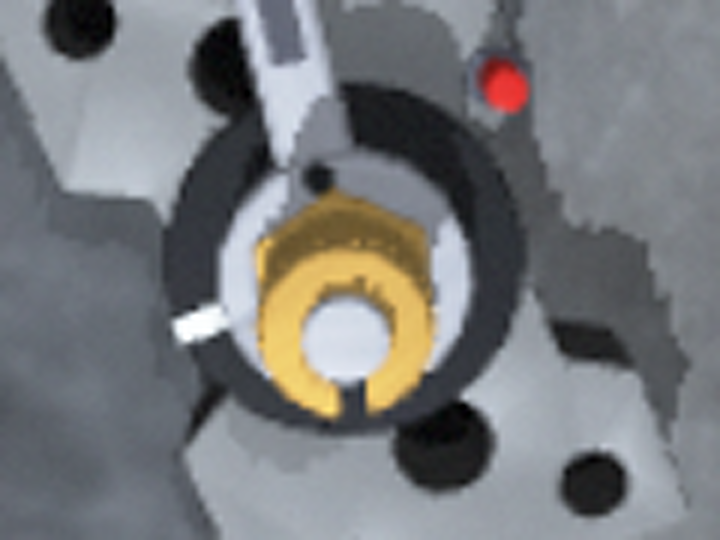

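Collar top circle is centred at full-frame (323.0,185.8), the black line at (323.8,197.5), the white line at (298.3,183.8), and the handle end hole at (290,47).

Run:
```python
from h import *
import pickle; ci=pickle.load(open("ci1.pkl","rb"))
f=lambda u,v,z: ray_z("wrist",(u,v),z,ci)
c=f(323,185.8,.098); e=f(290,47,.056); 
az=lambda p:np.degrees(np.arctan2(*(p-c)[1::-1]))
b=f(323.8,197.5,.098)
print(c,e,np.linalg.norm((e-c)[:2]),az(e),az(b),np.linalg.norm((b-c)[:2]),"R",np.linalg.norm((f(323+88/6,185.8,.098)-c)[:2]))
for z in(.036,.042,.045): w=f(298.3,183.8,z); print(z,az(w),np.linalg.norm((w-c)[:2]))
r=f(265+505/6,130+88/6,.06);print(r,az(r),np.linalg.norm((r-c)[:2]))
```

```text
[0.46312843 0.08811092 0.098     ] [0.46395745 0.23950904 0.056     ] 0.15140039337515804 89.68626271684745 -100.18374999764384 0.012325588934880364 R 0.014801125938583242
0.036 -169.9762452306772 0.03248516159926056
0.042 -172.1041644819727 0.031480524194234194
0.045 -173.21908077848593 0.03099527407487136
[0.50041838 0.11726124 0.06      ] 38.01546292440158 0.04733161439810952
```

Reach and sizes agree: the handle end is 151 mm out (150 given) and the collar radius is 14.8 mm. The turn needed is about 71° clockwise. Grip and turn by joint 7 with a small overshoot.

Run:
```python
from h import *
c=np.array([.4625,.0877]); a=np.radians(-14)
robot.gripper_to(.06)
robot.move_linear([*c,.15],.2,frame=rot(a))
print(robot.move_linear([*c,.084],.1,threshold=15))
robot.gripper_to(0.0)
s=robot.get_state(); print(s["time"],s["ee_pos"],s["opening"],s["grasp_force"],s["force"])
q=np.array(s["qpos"])
for d in (40,30,8):
    q[6]-=np.radians(d); robot.goto_joints(q)
    s=robot.get_state(); print(s["time"],s["ee_pos"],s["tool_rot"][:2,1],s["force"],s["moment"])
ci=robot.camera_info("wrist"); cv2.imwrite("pics/w2.png",robot.grab_frame("wrist")[:,:,::-1])
```

```text
False
5.3917 [0.46168066 0.08788143 0.08403708] 0.029484599592377564 30.002795909531415 [-8.66495195  1.12467235  9.26968024]
6.125 [0.46143548 0.08801536 0.08409799] [ 0.59039416 -0.80711468] [-4.11388608  0.20069795  6.07866684] [ 0.30714041  1.02257134 -0.06709803]
6.7083 [0.46137315 0.08818496 0.08407586] [ 0.10781528 -0.99417094] [-5.23953971  2.49843621  5.36634379] [ 0.5945003   1.1453456  -0.08992342]
6.975 [0.46186089 0.08820873 0.08414937] [-0.02922213 -0.99957294] [-0.80207409  2.73278499  1.90344797] [ 0.81880099  0.15555849 -0.04103849]
```

Run:
```python
from h import *
robot.pause(.3)
robot.gripper_to(.06)
p=robot.get_state()["ee_pos"]
robot.move_linear([p[0],p[1],.2],.2)
im=robot.grab_frame("wrist"); s=robot.get_state(); print(s["time"],s["ee_pos"],s["qpos"])
cv2.imwrite("pics/w3.png",cv2.resize(im[30:280,180:480],None,fx=2.4,fy=2.4,interpolation=cv2.INTER_CUBIC)[:,:,::-1])
```

```text
8.7667 [0.46104253 0.08759908 0.19881218] [ 0.52650905  0.26764345 -0.88777058  1.99062795  0.2459653   0.99676661
 -2.08514856]
```

View pics/w3.png

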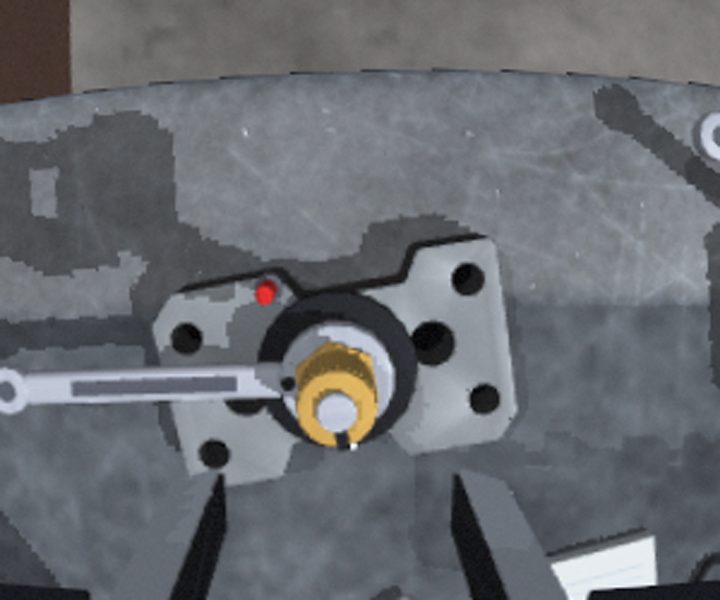

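The black line at (343,440) sits over the white line at (352,447), about -172.7° in world azimuth against -170 to -173° for the white, so the nut is hand-tight. The handle has not moved. Next I pinch the handle and swing it along its arc.

Run:
```python
from h import *
c=np.array([.4622,.088]); az0=np.radians(89.7)
pt=lambda t,z:[*(c+.125*np.array([np.cos(az0-t),np.sin(az0-t)])),z]
fr=lambda t:rot(az0-t-np.pi/2)
robot.move_ptp(pt(0,.18),fr(0))
robot.gripper_to(.05)
print(robot.move_linear(pt(0,.056),.1,threshold=15))
robot.gripper_to(0.0)
def rep(t):
    s=robot.get_state(); d=s["ee_pos"][:2]-c
    print(round(t,2),s["time"],"ach",az0-np.arctan2(d[1],d[0]),np.hypot(*d),s["opening"],s["force"],s["grasp_force"])
rep(0)
for t in (.1,.2,.3,.4,.5,.56,.6):
    robot.move_linear(pt(t,.056),.04,frame=fr(t)); rep(t)
    if np.linalg.norm(robot.get_state()["force"])>60: break
```

```text
False
0 12.275 ach -0.001859882145660574 0.12502765632400134 0.014787379785279789 [-3.23011202 -1.15496706  2.47200632] 30.002261996269226
0.1 12.7333 ach 0.09622088827198816 0.12494078298619674 0.014229621137170842 [-5.51493752 -1.23100366  5.39211173] 30.001015663146973
0.2 13.1917 ach 0.19615413788646863 0.12490322595595188 0.014835301905481707 [-5.63943268 -1.02294151  5.01972618] 30.001077353954315
0.3 13.65 ach 0.2956862291758635 0.12482291682340253 0.014661970430472142 [-5.39137145 -1.95033914  6.05205604] 30.001089870929718
0.4 14.1083 ach 0.39554029573993765 0.12479926687506065 0.014327724213720692 [-5.8852007  -0.27556268  6.89504841] 30.001260638237
0.5 14.5667 ach 0.4953467833729155 0.12473044823738255 0.014937154475530174 [-6.41817227 -0.99202742  6.10405201] 30.00148594379425
0.56 14.9 ach 0.5547965392904295 0.12472154693848037 0.014959871735514971 [-6.83754021 -1.94195782  6.75243066] 30.002178847789764
0.6 15.175 ach 0.5932865083717069 0.1247000884595826 0.014592887771586814 [-8.09306643 -0.63271867  7.04544104] 30.004914700984955
```

Run:
```python
from h import *
robot.pause(.2); robot.gripper_to(.05)
p=robot.get_state()["ee_pos"]; robot.move_linear([p[0],p[1],.2],.15)
robot.move_linear([.43,.1,.24],.2,frame=rot(np.radians(-91)))
im=robot.grab_frame("wrist"); s=robot.get_state(); print(s["time"],s["ee_pos"],s["force"])
cv2.imwrite("pics/w4.png",cv2.resize(im[30:280,180:480],None,fx=2.4,fy=2.4,interpolation=cv2.INTER_CUBIC)[:,:,::-1])
ci=robot.camera_info("wrist"); import pickle; pickle.dump(ci,open("ci2.pkl","wb"))
```

```text
18.3833 [0.43021053 0.10047744 0.23971352] [0.25190631 0.04161099 0.83969025]
```

View pics/w4.png

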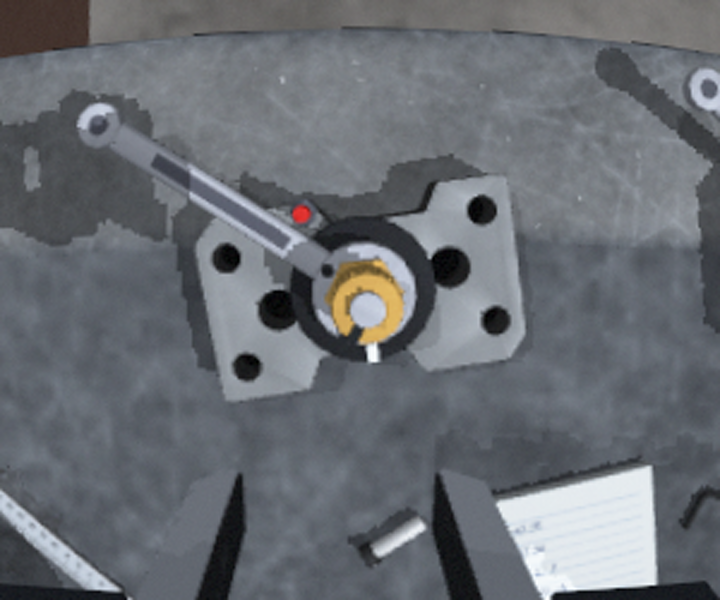

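The handle is now against the red post: end hole at (98,124), post at (301,214). The black line at (350,338) has moved on with the wrench. Quick numeric check of both angles.

Run:
```python
from h import *
import pickle; ci=pickle.load(open("ci2.pkl","rb"))
f=lambda u,v,z: ray_z("wrist",(180+u/2.4,30+v/2.4),z,ci)
c=f(368,310,.103);e=f(98,124,.056);b=f(350,337,.098);cc=np.array([*c[:2]])
az=lambda p:np.degrees(np.arctan2(p[1]-c[1],p[0]-c[0]))
print(c,az(e),np.hypot(*(e-c)[:2]),"swing",89.7-az(e),"black",az(b))
```

```text
[0.46218821 0.0885393  0.103     ] 55.444600825890305 0.15036845589602119 swing 34.2553991741097 black 148.70061364991346
```

```bash
python3 -c "
from rig import robot
print(robot.sign_off())"
```

```text
the job is handed in; nothing more can be done
None
```

The brass nut is hand-tight with its black line over the white line, its wrench is swung about 34° (0.598 rad) to the red stop post, the blue coupling was not touched, and the job was handed in after about 18.5 s of the 42 s (no verdict came back).

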